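# Shut the glue bottle and stow it on the stack

## Robot

A 6-joint arm with a two-finger parallel gripper is mounted at the origin on the work surface. World frame = base frame: x ahead of the robot, y to its left, z up, the work surface at z = 0. Lengths are in m, angles in degrees, forces in N, time in s.
With the tool pointing down it reaches from about 0.4 to 0.825 m from the base axis. Payload 7 kg.
Tool frame: the origin (TCP) lies between the finger pads; the fingertips stand 22 mm ahead of it and the grasp point (between the pads) lies 3 mm ahead of it; z points along the fingers, y is the line along which they close (so a half turn about z gives the same grasp; the last joint's range is limited). The gripper opens to 88 mm and grips with 3 to 60 N. Pads are 19 mm wide; open, the fingers measure 130 mm over their backs; the gripper's body (78 mm by 193 mm) begins 47 mm behind the grasp point.
Start: joints at [-51.675, 20.546, 0.682, 0, -70.136, -16.507], TCP at [0.251, -0.627, 0.249] pointing down, gripper open.
Joint ranges: [-176.03, 176.03], [-82.01, 121.73], [-58.28, 71.71], [-173.87, 95.51], [-174.79, -0.11], [-173.66, 173.66]. Speed limits (degrees/s): [136.94, 136.94, 172.46, 180, 180, 180].

## Interface

Orientations are given as [roll, pitch, yaw] about the fixed x, y, z axes, in that order (R = Rz(yaw) Ry(pitch) Rx(roll)).
In Python, from plant import r, vision gives the robot as it stands.
- The arm moves only by the shell command python3 -m pendant 'ROWS' [FORCE]. ROWS is JSON, a list that holds one entry, the list of rows, each a list of 7 numbers: the shift along the tool's x, y, z scaled (see below), then the turn, a rotation vector about the tool's x, y, z scaled (see below), then the opening, from -1 (shut) to 1 (fully open). In form: [[[x, y, z, wx, wy, wz, fingers], ...]]. A call has exactly 8 rows; each row shifts and turns the commanded pose from where the row before left it, along the tool's axes as they then stand; what a row does not reach is not made up. The controller multiplies each number of a shift by 20 mm and each number of a turn by 4 degrees. A row lasts 1/10 s, in which the tool goes at most 50 mm and 8.59 degrees, less where a joint would pass 70% of its speed; a pose out of reach is approached as far as the arm can. A call with a number of a shift or a turn outside -1 to 1 is refused whole. A call with a gripper value outside its range is refused whole. The fingers move at their own pace and stop on an object; FORCE is the grip in N (left out, the last holds). Time passes only in rows, so rows that do not move let the fingers close, or fill a call up. It gives the time, the measured TCP pose, the force, the opening and the grip force at its end, in the units of the state.
- r.get_state(): the state, without advancing time (a new reading comes with each control period).
- vision.capture(name): name is "scene" or "top" or "wrist"; returns a dict with "frame" (420x560x3 uint8, blue, green, red), "depth" (420x560 float32, m along the optical axis (not along the pixel's ray), 0 where there is no reading), "camera_matrix" (3x3 intrinsics, pixels), "extrinsics" (4x4, takes a point from world to camera coordinates); the wrist camera has in their place "hand_eye" (4x4, takes a point from camera to tool coordinates, whose origin is the TCP and whose axes are the flange's). Camera axes: x right, y up, looking along -z (the intrinsics and any distortion apply to the point x, -y, -z); pixel columns grow to the right and rows downward; lengths in m; the calibration is good to about 2 mm. A picture is of the moment at which its call begins: read the wrist's pose just before it.
- r.close_job(): hands the job in; it is judged then, once.
The state is a dict: "time_s": time; "joints": joint angles; "qd": joint speeds; "joint_torque": joint torques, N m; "tcp_pos": TCP position; "eef_rot": TCP orientation; "contact_force": force on the tool from outside, world axes, zero at the start; "moment": the same for the moment, N m; "gripper_width": finger opening in m; "gripper_force": force on a finger pad.
Only numpy, scipy, OpenCV 4.12 (cv2) and the standard library are available. Lean on these libraries where they do the work, as an engineer would, in place of code of your own. Each camera call takes 0.05 s, during which the arm holds its last target. There are 200 camera calls.

## Task

One glue bottle (yellow label, red push-pull cap) has been left standing open on the joiner's bench. Press its cap down until it snaps shut, gently and while the bottle stands on the bench; then lay the bottle down in the wooden V-cradle and let go, take it again from above, and stow it in the tray on top of the two green-labelled bottles, lying in the gap between them like the top of a pyramid. Leave the blue bottle where it stands.

Things in the scene. Friction and masses are not known exactly. Their poses are not given: they have to be found in the camera images.
- bottle: the open glue bottle: white cylinder 44.4 mm in diameter and 100 mm tall with a yellow label, narrowing to a neck 13 mm across that carries the red cap; about 0.2 kg. Origin: centre of the underside; +z runs along the bottle to the cap. Starts standing
- bottle_mid (a point): point on the bottle's axis 50 mm above its underside (middle of the cylinder); same axes as the bottle
- cap_top (a point): centre of the flat top of the red push-pull cap (top 16 mm across, skirt 22 mm across, 24 mm tall); 134 mm above the bottle's underside when shut, 144 mm when open
- cap (a joint): how far the red cap is pulled out along the bottle's axis: 0 = shut, 0.010 m = fully open. A detent holds it at either end: 6 to 8 N starts it, past the middle it snaps the rest of the way; pressed less it springs back open
- cradle: fixed wooden V-cradle: foot board 130 x 60 mm, 15 mm thick, and two V-shaped saddles (each 12 mm thick, 90 degree V, 38 mm either side of the middle along x, tops no more than 45 mm above the bench). A bottle lies along the cradle's x, either way round; the 64 mm between the saddles is free for the fingers. Origin: centre of the underside
- cradle_mid (a point): middle of the cradle on the axis of a bottle lying in it, 52 mm above the bench; x along the bottle
- tray: fixed plywood tray, 210 x 113 mm outside: floor 10 mm thick, inside 190 mm long (x) by 93 mm wide (y), low cheeks 40 mm high at +-y and end boards 112 mm high at +-x. Two bottles lie in it side by side along x. Origin: centre of the underside
- tray_saddle (a point): where the axis of the third bottle lies when saddled on the two below: over the tray's middle, 69 mm above the bench; x along the bottles. The tops of the two bottles below are 54 mm above the bench
- lower_a: green-labelled bottle (same size, cap shut) lying in the tray on its +y side; origin: on the tray floor under the middle of its cylinder, cap towards its +x
- lower_b: the same, on the tray's -y side
- lower_a_mid (a point): middle of lower_a's cylinder, on its axis
- lower_b_mid (a point): middle of lower_b's cylinder, on its axis
- spare: blue-labelled bottle, same size, blue cap shut (134 mm tall), standing near the open one; to be left alone. Origin: centre of its underside

How it is judged (in metres and radians):
On the way, in this order (a step that is already met when the one before it is completed fails the run):
1. the red cap is snapped shut (within 2 mm of home) while the bottle stands upright on the bench (value of joint cap below 0.002 m and angle between bottle's own z axis and vertical below 0.1 rad and height (world z) of bottle below 0.008 m), for 0.3 s.
2. the bottle lies in the V-cradle, within 20 mm of its middle along it, level within 6 degrees, let go by the fingers, cap still shut (value of joint cap below 0.002 m and angle between bottle's own z axis and vertical between 1.465 and 1.675 rad and distance between bottle_mid and cradle_mid below 0.02 m and z of bottle_mid in the frame of cradle_mid between -0.005 and 0.005 m and contact force between the fingers and bottle below 0.1 N), for 0.3 s.
At the end, for the whole second after the job is handed in: Yellow-labelled bottle at rest, released, on both green ones (still on the tray floor), in their gap: axis within 6 mm of saddle height, 7 mm sideways and 30 mm lengthways of the tray's middle, along the tray within 7 degrees, cap at either end, cap shut within 2 mm (value of joint cap below 0.002 m and z of bottle_mid in the frame of tray_saddle between -0.006 and 0.006 m and y of bottle_mid in the frame of tray_saddle between -0.007 and 0.007 m and x of bottle_mid in the frame of tray_saddle between -0.03 and 0.03 m and angle between the z axis of bottle and the x axis of tray, either way round below 0.12 rad and contact force between bottle and lower_a above 0.05 N and contact force between bottle and lower_b above 0.05 N and z of lower_a_mid in the frame of tray between 0.025 and 0.04 m and z of lower_b_mid in the frame of tray between 0.025 and 0.04 m and linear speed of bottle below 0.02 m/s); the robot touches nothing.
It fails at once if the fingers press the cap with more than 50 N (the spout cracks) (contact force between the fingers and cap above 50 N).
It fails at once if the blue bottle is moved by more than 25 mm (distance of spare from where it was at the start of the episode above 0.025 m).
It fails at once if the open bottle is thrown: it moves faster than 1.5 m/s (linear speed of bottle above 1.5 m/s).
It also fails if it takes over 72 s, if anything falls off the work surface, if the arm or the gripper's body presses on something with over 40 N, if the wrist force passes 120 N, or if a joint passes its speed limit or range.

## Working session

There is one attempt and no reset: what is moved stays moved. The work goes in short steps, Python scripts to look and compute and a shell command to move; the robot and the scene stay as the last step left them, time stands still between calls to the robot, and variables do not carry over. Pictures are saved under pics/ and viewed, at most 10 in all, crops included, and the job is handed in when it is done.

```bash
mkdir -p pics; ls
python3 - <<'E'
from plant import r, vision
import cv2,numpy as np
print(r.get_state())
for n in("top","scene"):
    c=vision.capture(n); cv2.imwrite(f"pics/{n}1.png",c["frame"]); np.savez(f"{n}1.npz",**c)
    print(c["camera_matrix"],c["extrinsics"],c.keys())
E
```

```text
pics
{'time_s': 0.0, 'joints': array([-5.16741009e+01,  2.05916530e+01,  6.34258862e-01, -2.00689293e-02,
       -7.01350076e+01, -1.65062939e+01]), 'qd': array([ 0.03814449, -0.04803768,  0.10335433,  0.08579352,  0.03070135,
        0.07573448]), 'joint_torque': array([ 3.79301548e-05, -5.82715273e+01,  2.93050021e+01,  6.99712828e+00,
        6.71576199e-03, -1.45477657e-04]), 'tcp_pos': array([ 0.25069594, -0.62624026,  0.24762404]), 'eef_rot': array([ 1.79906046e+02, -8.16724227e-03, -1.58187223e+02]), 'contact_force': array([-0.34848054,  0.44602691, -0.01921893]), 'moment': array([0.02505041, 0.02368336, 0.00334159]), 'gripper_force': 0.0, 'gripper_width': 0.08789932635212468}
[[421.20093845   0.         281.24513174]
 [  0.         421.20093845 217.75174827]
 [  0.           0.           1.        ]] [[-0.00856972 -0.99987407 -0.01335649  0.01335626]
 [ 0.99765295 -0.0094566   0.0678171  -0.54707187]
 [-0.06793487 -0.01274396  0.99760836 -0.99290088]
 [ 0.          0.          0.          1.        ]] dict_keys(['frame', 'depth', 'camera_matrix', 'extrinsics'])
[[537.90488006   0.         278.81246983]
 [  0.         537.90488006 205.10428473]
 [  0.           0.           1.        ]] [[ 7.64155848e-01  6.45031320e-01  6.59809004e-04 -3.78530496e-01]
 [-5.40942464e-01  6.40285987e-01  5.45357778e-01  2.41711884e-01]
 [ 3.51350381e-01 -4.17095254e-01  8.38203113e-01 -1.53896643e+00]
 [ 0.00000000e+00  0.00000000e+00  0.00000000e+00  1.00000000e+00]] dict_keys(['frame', 'depth', 'camera_matrix', 'extrinsics'])
```

View pics/top1.png

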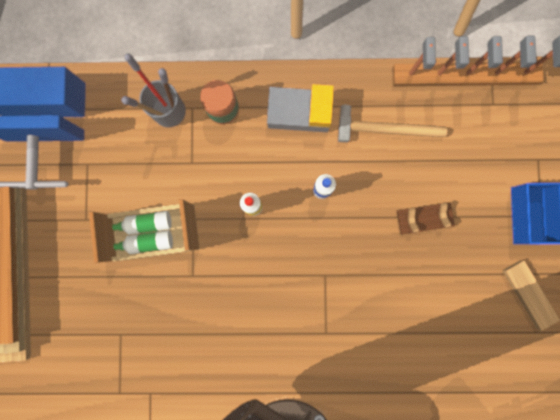

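View pics/scene1.png

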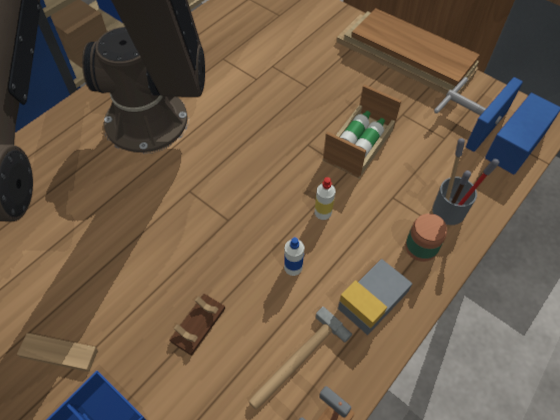

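The top view shows the red cap at (249,202), the blue cap at (326,183), the cradle at (427,217) and the tray at (145,232), with the green bottles' caps pointing left (+y). The scene view agrees with this layout.

```bash
cat > h.py <<'E'
import numpy as np
def cloud(c):
    K=c["camera_matrix"];d=c["depth"];v,u=np.indices(d.shape)
    P=np.stack([(u-K[0,2])/K[0,0]*d,-(v-K[1,2])/K[1,1]*d,-d],-1)
    E=np.linalg.inv(c["extrinsics"]); W=P@E[:3,:3].T+E[:3,3]; W[d==0]=np.nan
    return W
E
python3 - <<'E'
import numpy as np,cv2
from h import cloud
c=np.load("top1.npz");s=np.load("scene1.npz")
for nm,k in(("top",c),("scene",s)):
    W=cloud(k);F=k["frame"].astype(int);b,g,rr=F[...,0],F[...,1],F[...,2]
    def st(t,m):
        P=W[m]; P=P[np.isfinite(P[:,0])]
        if len(P)<3: print(nm,t,len(P));return
        print(nm,t,len(P),np.median(P,0).round(4),P.min(0).round(3),P.max(0).round(3))
    X,Y,Z=W[...,0],W[...,1],W[...,2]
    near=(X>.4)&(X<.75)&(Y>-.6)&(Y<.6)
    st("bench",near&(abs(Z)<.03))
    st("redcap",near&(rr>130)&(g<80)&(b<80)&(Z>.1)&(Y<.2))
    st("redtop",near&(rr>130)&(g<80)&(b<80)&(Z>.138)&(Y<.2))
    st("openwhite",near&(Z>.09)&(Z<.125)&(Y>-.02)&(Y<.15)&(b>150)&(rr>150))
    st("bluecap",near&(b>120)&(rr<90)&(Z>.1))
    def rect(t,m):
        P=W[m];P=P[np.isfinite(P[:,0])][:,:2].astype(np.float32)
        if len(P)>4: print(nm,t,len(P),P.mean(0),cv2.minAreaRect(P))
    rect("traytop",(X>.4)&(X<.65)&(Y>.15)&(Y<.5)&(Z>.105)&(Z<.125))
    rect("traytopA",(X>.4)&(X<.65)&(Y>.31)&(Y<.5)&(Z>.105)&(Z<.125))
    rect("traytopB",(X>.4)&(X<.65)&(Y>.15)&(Y<.31)&(Z>.105)&(Z<.125))
    rect("trayall",(X>.4)&(X<.65)&(Y>.15)&(Y<.5)&(Z>.02)&(Z<.125))
    rect("cradle",(X>.4)&(X<.65)&(Y<-.2)&(Y>-.5)&(Z>.009)&(Z<.06))
    rect("cradletop",(X>.4)&(X<.65)&(Y<-.2)&(Y>-.5)&(Z>.03)&(Z<.06))
    gr=(g>rr+30)&(g>b+20)&(X>.4)&(X<.65)&(Y>.15)&(Y<.45)
    st("green",gr);rect("green",gr)
img=c["frame"]
a=cv2.resize(img[185:275,85:205],None,fx=3.3,fy=3.3,interpolation=3);b=cv2.resize(img[185:245,385:465],None,fx=4.9,fy=4.9,interpolation=3)
h=max(a.shape[0],b.shape[0]);pad=lambda i:cv2.copyMakeBorder(i,0,h-i.shape[0],0,0,0)
o=np.hstack([pad(a),pad(b)]);print(o.shape);cv2.imwrite("pics/crop1.png",o)
E
```

```text
top bench 63705 [ 0.5817 -0.0367 -0.0017] [ 0.4   -0.6   -0.009] [0.75 0.6  0.03]
top redcap 38 [0.5752 0.0747 0.1414] [0.57  0.069 0.124] [0.581 0.082 0.145]
top redtop 30 [0.5753 0.0748 0.1422] [0.571 0.07  0.139] [0.581 0.081 0.145]
top openwhite 206 [0.5724 0.0741 0.1007] [0.556 0.056 0.091] [0.598 0.097 0.11 ]
top bluecap 189 [0.7466 0.5422 0.1158] [ 0.61  -0.096  0.102] [0.75  0.599 0.135]
top traytop 513 [0.5165542  0.32272246] ((0.5163467526435852, 0.32023587822914124), (0.11225742846727371, 0.21094420552253723), 7.2142510414123535)
top traytopA 265 [0.5040859  0.41828528] ((0.5038607120513916, 0.4188764989376068), (0.11226937919855118, 0.012136350385844707), 7.052951812744141)
top traytopB 248 [0.5298772  0.22060952] ((0.5294299125671387, 0.22099657356739044), (0.1112174391746521, 0.01070000696927309), 7.112702369689941)
top trayall 4227 [0.51446503 0.33158943] ((0.5165014266967773, 0.3201143145561218), (0.11311780661344528, 0.21122924983501434), 7.196652889251709)
top cradle 1333 [ 0.5442945  -0.33792335] ((0.5449014902114868, -0.3400728106498718), (0.05988931283354759, 0.1
[... 1251 characters left out ...]
874879837036133)
scene trayall 3479 [0.5173711 0.3217457] ((0.5139579772949219, 0.319294273853302), (0.11496026813983917, 0.21799401938915253), 7.411816120147705)
scene cradle 1563 [ 0.544717   -0.34132394] ((0.5436120629310608, -0.338901549577713), (0.06237052008509636, 0.13040791451931), 8.00041389465332)
scene cradletop 191 [ 0.5419132  -0.33908033] ((0.543327271938324, -0.3386048674583435), (0.0574871301651001, 0.08841501921415329), 7.7790961265563965)
scene green 441 [0.5118 0.33   0.0487] [0.468 0.301 0.022] [0.559 0.411 0.06 ]
scene green 441 [0.5146361  0.33548334] ((0.5107757449150085, 0.3559871315956116), (0.08854299038648605, 0.10614840686321259), 5.0230183601379395)
(297, 788, 3)
```

View pics/crop1.png

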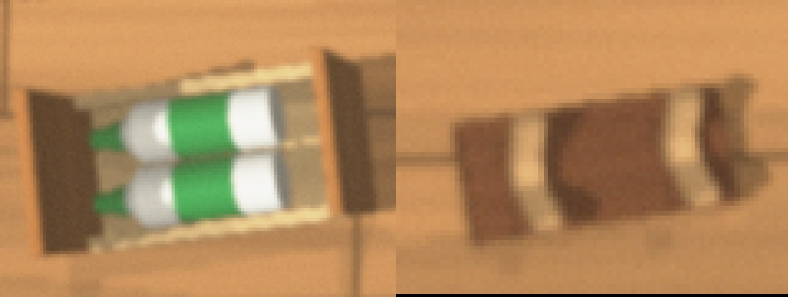

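Measured positions:

| Item | x, y (m) | Long axis |
|---|---|---|
| Bottle | (0.5755, 0.0765), cap top z ≈ 0.143 | standing |
| Tray | (0.515, 0.320) | 97.3° |
| Cradle | (0.544, -0.3395) | 98.1° |

Sizes and heights match what was given. Next I'll shut the fingers and travel towards the bottle.

```bash
cat > st.py <<'E'
from plant import r
import numpy as np,json
s=r.get_state()
json.dump({k:np.asarray(s[k]).tolist() for k in("joints","tcp_pos","eef_rot")},open("log.jsonl","a"));open("log.jsonl","a").write("\n")
print("T%.1f"%s["time_s"],"J",s["joints"].round(1),"P",s["tcp_pos"].round(4),"R",s["eef_rot"].round(1),"F",s["contact_force"].round(1),"w%.4f g%.1f"%(s["gripper_width"],s["gripper_force"]))
E
python3 st.py
A='python3 -m pendant'
$A '[[[-1,0.95,0,0,0,0,-1],[-1,0.95,0,0,0,0,-1],[-1,0.95,0,0,0,0,-1],[-1,0.95,0,0,0,0,-1],[-1,0.95,0,0,0,0,-1],[-1,0.95,0,0,0,0,-1],[-1,0.95,0,0,0,0,-1],[-1,0.95,0,0,0,0,-1]]]' ; python3 st.py
$A '[[[-1,0.95,0,0,0,0,-1],[-1,0.95,0,0,0,0,-1],[-1,0.95,0,0,0,0,-1],[-1,0.95,0,0,0,0,-1],[-1,0.95,0,0,0,0,-1],[-1,0.95,0,0,0,0,-1],[-1,0.95,0,0,0,0,-1],[-1,0.95,0,0,0,0,-1]]]' >/dev/null; python3 st.py
$A '[[[-1,0.95,0,0,0,0,-1],[-1,0.95,0,0,0,0,-1],[-1,0.95,0,0,0,0,-1],[-1,0.95,0,0,0,0,-1],[-1,0.95,0,0,0,0,-1],[-1,0.95,0,0,0,0,-1],[-1,0.95,0,0,0,0,-1],[-1,0.95,0,0,0,0,-1]]]' >/dev/null; python3 st.py
```

```text
T0.1 J [-51.7  20.6   0.6  -0.  -70.1 -16.5] P [ 0.2507 -0.6263  0.2477] R [ 179.9   -0.  -158.2] F [-0.7  0.6  0.2] w0.0875 g0.0
time_s: 0.9
tcp_pos: [0.3431, -0.4249, 0.2483]
eef_rot: [180.0, -0.0, -158.2]
contact_force: [0.3, 0.5, -0.1]
gripper_width: 0.0293
gripper_force: 0.0
T0.9 J [-30.5   8.5 -15.7  -0.  -65.9 -37.7] P [ 0.3431 -0.4249  0.2483] R [ 180.    -0.  -158.2] F [ 0.3  0.5 -0.1] w0.0293 g0.0
T1.7 J [ -4.2   2.9 -22.   -0.  -65.1 -64. ] P [ 0.435  -0.2243  0.2484] R [ 180.    -0.  -158.2] F [0.2 0.5 1. ] w0.0009 g0.0
T2.5 J [ 18.7   6.7 -17.8  -0.  -65.6 -86.9] P [ 0.5271 -0.0238  0.2483] R [ 180.    -0.  -158.2] F [-0.2 -0.7 -0.3] w0.0004 g0.0
```

```bash
python3 -m pendant '[[[-0.82,0.75,0,0,0,0,-1],[-0.82,0.75,0,0,0,0,-1],[-0.82,0.75,0,0,0,0,-1],[-0.82,0.75,0,0,0,0,-1],[-0.82,0.75,0,0,0,0,-1],[0,0,0,0,0,0,-1],[0,0,0,0,0,0,-1],[0,0,0,0,0,0,-1]]]' >/dev/null; python3 st.py
cat >> h.py <<'E'
from scipy.spatial.transform import Rotation as Ro
def tool(s):
    T=np.eye(4);T[:3,:3]=Ro.from_euler("xyz",s["eef_rot"],degrees=True).as_matrix();T[:3,3]=s["tcp_pos"];return T
def wrist(r,vision):
    s=r.get_state();c=vision.capture("wrist");c["extrinsics"]=np.linalg.inv(tool(s)@c["hand_eye"]);return c
E
python3 - <<'E'
from plant import r,vision
from h import *
import cv2
c=wrist(r,vision);print(c["hand_eye"].round(3));cv2.imwrite("pics/w1.png",c["frame"]);np.savez("w1.npz",**c)
W=cloud(c);F=c["frame"].astype(int);b,g,rr=F[...,0],F[...,1],F[...,2]
m=(rr>130)&(g<80)&(b<80)
P=W[m];P=P[np.isfinite(P[:,0])];P=P[(P[:,2]>.138)&(P[:,2]<.15)&(P[:,1]<.2)];print(len(P),P.mean(0),P.min(0),P.max(0))
E
```

```text
T3.3 J [ 26.7  11.7 -11.6  -0.  -66.7 -94.9] P [0.5751 0.0751 0.2484] R [ 180.    -0.  -158.2] F [-0.2  0.1 -0.4] w0.0004 g0.0
[[-0.     0.954  0.301  0.081]
 [ 1.     0.    -0.     0.001]
 [-0.     0.301 -0.954 -0.135]
 [ 0.     0.     0.     1.   ]]
260 [0.57609426 0.07935025 0.14221035] [0.56922038 0.07192684 0.13803258] [0.58414817 0.08677226 0.14440083]
```

View pics/w1.png

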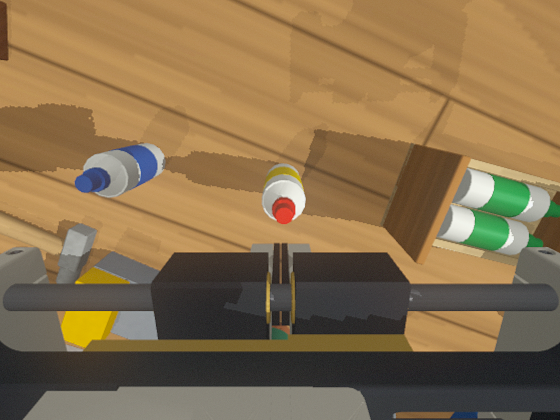

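The wrist view has the red cap at (284,210), just ahead of the shut fingertips at column 281. It agrees with the other cameras to within 2–4 mm, so I'll use (0.5757, 0.078). Next I go down and press.

```bash
python3 -m pendant '[[[-0.08,0.13,0.8,0,0,0,-1],[0,0,1,0,0,0,-1],[0,0,1,0,0,0,-1],[0,0,0.6,0,0,0,-1],[0,0,0.4,0,0,0,-1],[0,0,0.1,0,0,0,-1],[0,0,0,0,0,0,-1],[0,0,0,0,0,0,-1]]]' >/dev/null; python3 st.py
python3 -m pendant '[[[0,0,0.07,0,0,0,-1],[0,0,0.07,0,0,0,-1],[0,0,0.07,0,0,0,-1],[0,0,0.07,0,0,0,-1],[0,0,0.07,0,0,0,-1],[0,0,0.07,0,0,0,-1],[0,0,0,0,0,0,-1],[0,0,0,0,0,0,-1]]]' >/dev/null; python3 st.py
```

```text
T4.2 J [ 27.   15.3 -17.5   0.  -57.1 -95.2] P [0.5762 0.0783 0.1714] R [-1.800e+02  1.000e-01 -1.582e+02] F [-0.5 -0.8 -0.7] w0.0002 g0.0
T5.0 J [ 27.   15.8 -18.2   0.  -56.  -95.2] P [0.576  0.0783 0.1626] R [-180.     0.  -158.2] F [-1.8 -0.3  4.5] w0.0004 g2.0
```

```bash
python3 -m pendant '[[[0,0,0.07,0,0,0,-1],[0,0,0.07,0,0,0,-1],[0,0,0.07,0,0,0,-1],[0,0,0,0,0,0,-1],[0,0,0,0,0,0,-1],[0,0,0,0,0,0,-1],[0,0,0,0,0,0,-1],[0,0,0,0,0,0,-1]]]' >/dev/null; python3 st.py
```

```text
T5.8 J [ 27.   16.1 -18.5  -0.  -55.5 -95.2] P [0.5757 0.0782 0.158 ] R [ 180.    -0.  -158.2] F [-0.2  0.4  0.4] w0.0007 g0.0
```

```bash
python3 -m pendant '[[[0,0,0.05,0,0,0,-1],[0,0,0.05,0,0,0,-1],[0,0,0,0,0,0,-1],[0,0,0,0,0,0,-1],[0,0,0,0,0,0,-1],[0,0,0,0,0,0,-1],[0,0,0,0,0,0,-1],[0,0,0,0,0,0,-1]]]' >/dev/null; python3 st.py
```

```text
T6.5 J [ 27.   16.2 -18.6   0.  -55.2 -95.2] P [0.576  0.0783 0.1563] R [-180.     0.  -158.2] F [-1.2 -0.6  5.2] w0.0005 g2.7
```

The stiff contact at tip height 0.134 means the cap is shut. I'll raise the arm and try some tilts so I can learn the arm's kinematics.

```bash
python3 -m pendant '[[[0,0,-0.6,0,0,0,-1],[0,0,-1,0,0,0,-1],[0,0,-1,0,0,0,0],[0,0,-1,0,0,0,1],[0,0,-1,0,1,0,1],[0,0,0,0,1,0,1],[0,0,0,0,1,0,1],[0,0,0,0,1,0,1]]]' >/dev/null; python3 st.py
python3 -m pendant '[[[0,0,0,1,0,0,1],[0,0,0,1,0,0,1],[0,0,0,1,0,0,1],[0,0,0,1,0,0,1],[0,0,0,1,0,0,1],[0,0,0,1,0,0,1],[0,0,0,1,0,0,1],[0,0,0,1,0,0,1]]]' >/dev/null; python3 st.py
python3 - <<'E'
import numpy as np
from plant import r,vision
from h import *
c=vision.capture("top");W=cloud(c);F=c["frame"].astype(int);b,g,rr=F[...,0],F[...,1],F[...,2]
m=(rr>130)&(g<80)&(b<80)&(W[...,2]>.1)&(W[...,1]<.2)&(W[...,0]<.65);print(m.sum(),np.median(W[m],0),W[m].max(0))
E
```

```text
T7.3 J [ 26.2  21.2   0.4  -1.2 -85.3 -94.1] P [0.5757 0.0783 0.2489] R [ 180.   -16.1 -158.2] F [ 0.8 -0.6 -0.3] w0.0426 g0.0
T8.2 J [  41.6   20.5  -18.    25.5  -78.8 -116.3] P [0.5758 0.0784 0.2485] R [-147.8  -16.  -158.2] F [-0.4 -0.3 -0.2] w0.0871 g0.0
29 [0.57443887 0.07553426 0.13158636] [0.58049527 0.08020395 0.13605882]
```

```bash
cat > kin.py <<'E'
import numpy as np,json,itertools
from scipy.optimize import least_squares
from scipy.spatial.transform import Rotation as Ro
rx=lambda a:Ro.from_euler("x",a,degrees=True).as_matrix()
ry=lambda a:Ro.from_euler("y",a,degrees=True).as_matrix()
rz=lambda a:Ro.from_euler("z",a,degrees=True).as_matrix()
def fk(q,p,sg):
    A=rz(q[0]); B=A@ry(q[1]); C=A@ry(q[1]-q[2])@rx(sg[0]*q[3]); D=C@ry(-q[4]); E=D@rx(sg[1]*q[5])
    pos=A@[p[0],p[1],p[2]]+B@[0,0,p[3]]+A@ry(q[1]-q[2])@[p[4],0,p[5]]+D@[p[6],p[7],0]
    return pos,E
def load(): return [json.loads(l) for l in open("log.jsonl")]
def fit():
    L=load();best=None
    for sg in itertools.product((1,-1),(1,-1)):
        M=[]
        for l in L:
            E=fk(l["joints"],np.zeros(8),sg)[1];M.append(E.T@Ro.from_euler("xyz",l["eef_rot"],degrees=True).as_matrix())
        T=Ro.from_matrix(np.array(M)).mean();err=max(np.degrees((Ro.from_matrix(m)*T.inv()).magnitude()) for m in M)
        f=lambda p:np.concatenate([fk(l["joints"],p,sg)[0]-l["tcp_pos"] for l in L]+[1e-4*(p-[0,0,.3,.35,.35,0,.25,0])])
        s=least_squares(f,[0,0,.3,.35,.35,0,.25,0])
        if __name__=="__main__":print(sg,"rot err",err.round(2),"pos",np.abs(s.fun[:3*len(L)]).max().round(4),s.x.round(4),T.as_euler("xyz",degrees=True).round(1))
        if best is None or err<best[0]: best=(err,sg,s.x,T.as_matrix())
    return best[1:]
LO=np.array([-176,-82,-58.2,-173.8,-174.7,-173.6]);HI=np.array([176,121.7,71.7,95.5,-.2,173.6])
def ik(pos,R,m,q0):
    sg,p,T=m
    def f(q):
        x,E=fk(q,p,sg);return np.r_[(x-pos)*10,(Ro.from_matrix(E@T).inv()*Ro.from_matrix(R)).as_rotvec()]
    s=least_squares(f,np.clip(q0,LO+.1,HI-.1),bounds=(LO,HI),x_scale=30.)
    return s.x,np.abs(s.fun).max()
if __name__=="__main__":fit()
E
python3 kin.py
```

```text
(1, 1) rot err 140.45 pos 0.1425 [ 0.0729 -0.4219  0.1479  0.3783  0.4481 -0.0528  0.0453  0.2192] [94.3  6.5 90.2]
(1, -1) rot err 47.02 pos 0.1425 [ 0.0729 -0.4219  0.1479  0.3783  0.4481 -0.0528  0.0453  0.2192] [-86.6  -0.8 -88.2]
(-1, 1) rot err 142.29 pos 0.0 [ 0.     -0.      0.1988  0.6016  0.4636 -0.      0.356  -0.1918] [90.   4.7 90. ]
(-1, -1) rot err 0.0 pos 0.0 [ 0.     -0.      0.1988  0.6016  0.4636 -0.      0.356  -0.1918] [-90.   0. -90.]
```

The model fits exactly. Now I'll search for a side-grasp pose and the matching cradle pose.

```bash
cat > plan.py <<'E'
from kin import *
m=fit();sg,p,T=m
rng=np.random.default_rng(0)
seeds=[np.array([a,30,-20,b,c,d]) for a in(-60,0,60,110) for b in(-130,-60,0,60) for c in(-40,-110) for d in(-90,80)]
def best(pos,R,q0=None):
    out=[]
    for s in ([q0] if q0 is not None else seeds):
        q,e=ik(pos,R,m,s)
        if e<2e-3 and not any(np.abs(q-o).max()<3 for o in out): out.append(q)
    return out
def info(q):
    A=rz(q[0]);el=A@[0,0,p[2]]+A@ry(q[1])@[0,0,p[3]];W=el+A@ry(q[1]-q[2])@[p[4],0,0]
    D=A@ry(q[1]-q[2])@rx(-q[3])@ry(-q[4]);return el,W,W+D@[0,p[7],0]
def Rside(phi,e,up=1):
    d=np.array([np.cos(phi),np.sin(phi),0]);z=np.cos(e)*d-np.sin(e)*np.array([0,0,1]);x=up*(np.sin(e)*d+np.cos(e)*np.array([0,0,1]))
    return np.c_[x,np.cross(z,x),z]
E
python3 - <<'E'
from plan import *
for e in(15,25):
  for phi in range(-90,121,30):
    R=Rside(np.radians(phi),np.radians(e));pos=np.array([.5757,.078,.06])
    for q in best(pos-R[:,2]*.003,R):
        el,W,Fl=info(q);print(e,phi,q.round(0),"elb z%.2f"%el[2],"W",W.round(2),"Fl",Fl.round(2))
E
```

```text
15 -90 [ 48.  51. -25.  40. -85. -81.] elb z0.57 W [0.39 0.43 0.12] Fl [0.58 0.42 0.15]
15 -60 [ 49.  44. -52.  72. -73. -96.] elb z0.63 W [0.24 0.28 0.17] Fl [0.4  0.38 0.15]
15 30 [ -35.   44.  -41. -114.  -73.  -94.] elb z0.63 W [ 0.37 -0.26  0.17] Fl [ 0.28 -0.1   0.15]
15 60 [ -27.   41.  -19.  -85.  -75. -121.] elb z0.65 W [ 0.56 -0.28  0.25] Fl [ 0.4  -0.22  0.15]
15 90 [ -18.   47.    0.  -67.  -91. -131.] elb z0.61 W [ 0.72 -0.24  0.27] Fl [ 0.58 -0.27  0.15]
15 120 [  -8.   54.   18.  -54. -109. -132.] elb z0.55 W [ 0.85 -0.12  0.28] Fl [ 0.75 -0.22  0.15]
25 -90 [ 47.  46. -27.  39. -78. -78.] elb z0.62 W [0.39 0.42 0.18] Fl [0.58 0.4  0.21]
25 -60 [ 47.  37. -53.  73. -65. -91.] elb z0.68 W [0.25 0.26 0.21] Fl [0.41 0.36 0.21]
25 30 [ -29.   32.  -39. -111.  -57. -109.] elb z0.71 W [ 0.41 -0.23  0.27] Fl [ 0.29 -0.08  0.21]
25 60 [ -22.   34.  -20.  -80.  -66. -130.] elb z0.70 W [ 0.57 -0.23  0.32] Fl [ 0.41 -0.2   0.21]
25 90 [ -15.   41.   -2.  -62.  -83. -135.] elb z0.65 W [ 0.71 -0.19  0.34] Fl [ 0.58 -0.25  0.21]
25 120 [  -6.   49.   15.  -49. -101. -133.] elb z0.59 W [ 0.83 -0.09  0.33] Fl [ 0.74 -0.2   0.21]
```

```bash
cat >> plan.py <<'E'
from scipy.spatial.transform import Slerp
from plant import r
def cur():
    s=r.get_state();return s["joints"],s["tcp_pos"],Ro.from_euler("xyz",s["eef_rot"],degrees=True).as_matrix()
def path(q,p0,R0,p1,R1,n=16):
    """IK continuity along a straight path in which rotation and shift run evenly"""
    S=Slerp([0,1],Ro.from_matrix([R0,R1]));Q=[];worst=0
    for t in np.linspace(0,1,n+1)[1:]:
        q,e=ik(p0+t*(p1-p0),S(t).as_matrix(),m,q);Q.append(q);worst=max(worst,e)
    Q=np.array(Q);lowW=min(info(k)[1][2] for k in Q)
    return q,"err%.4f"%worst,"min",Q.min(0).round(0),"max",Q.max(0).round(0),"step%.0f"%np.abs(np.diff(Q,axis=0)).max(),"W",info(q)[1].round(2),"lowW%.2f"%lowW
def rel(R0,R1,p0=None,p1=None):
    w=np.degrees((Ro.from_matrix(R0).inv()*Ro.from_matrix(R1)).as_rotvec());return w.round(1),"units",(w/4).round(2)
def Rflat(b,e):
    n=np.array([0,0,-1.]);x=np.cos(e)*b+np.sin(e)*n;z=-np.sin(e)*b+np.cos(e)*n;return np.c_[x,np.cross(z,x),z]
E
python3 - <<'E'
from plan import *
q0,p0,R0=cur()
B=np.array([.5757,.078,.055]);C=np.array([.544,-.3395,.052]);c=np.array([np.cos(np.radians(98.1)),np.sin(np.radians(98.1)),0])
for phi in(30,45):
    e=np.radians(20);R1=Rside(np.radians(phi),e);pg=B-R1[:,2]*.003;pre=pg-R1[:,2]*.12
    print("phi",phi,"rot",rel(R0,R1));o=path(q0,p0,R0,pre+[0,0,.15],R1);print(" toP1",o[1:])
    o=path(o[0],pre+[0,0,.15],R1,pre,R1,4);print(" down",o[1:])
    o=path(o[0],pre,R1,pg,R1,4);print(" in",o[1:],o[0].round(0));qg=o[0]
    for s in(1,-1):
        R2=Rflat(s*c,e);pc=C-R2[:,2]*.003-s*c*(.050-.055)
        o=path(qg,pg,R1,pg+[0,0,.15],R1,4)
        print(" cradle",s,rel(R1,R2));o=path(o[0],pg+[0,0,.15],R1,pc+[0,0,.12],R2);print("   ",o[1:])
        o=path(o[0],pc+[0,0,.12],R2,pc,R2,4);print("   ",o[1:],o[0].round(0))
        R3=Rflat(s*c,0);o=path(o[0],pc,R2,C+[0,0,.06],R3,6);print("   vert",o[1:])
        o=path(o[0],C+[0,0,.06],R3,np.array([.515,.32,.15]),R3);print("   tray",o[1:])
E
```

```text
phi 30 rot (array([ 111.8,  -39. , -115. ]), 'units', array([ 27.95,  -9.76, -28.76]))
 toP1 ('err0.5774', 'min', array([ -10.,  -15.,  -58., -102.,  -76., -117.]), 'max', array([ 50.,  19., -25.,  70.,  -8., 174.]), 'step217', 'W', array([ 0.28, -0.05,  0.6 ]), 'lowW0.36')
 down ('err0.4493', 'min', array([ -6., -10., -40., -68., -27., 174.]), 'max', array([ -0.,   2., -38., -67., -17., 174.]), 'step5', 'W', array([ 0.36, -0.  ,  0.49]), 'lowW0.49')
 in ('err0.4798', 'min', array([  1.,   5., -37., -71., -16., 174.]), 'max', array([  6.,  15., -30., -69., -15., 174.]), 'step3', 'W', array([0.48, 0.05, 0.46]), 'lowW0.46') [  6.  15. -30. -71. -15. 174.]
 cradle 1 (array([ 31.6, -78.3, -67.8]), 'units', array([  7.9 , -19.57, -16.95]))
    ('err0.2106', 'min', array([ -5.,   0., -32., -65., -45., 171.]), 'max', array([ -0.,  15., -22.,  29., -25., 174.]), 'step8', 'W', array([ 0.47, -0.04,  0.44]), 'lowW0.44')
    ('err0.0000', 'min', array([ -9.,  17., -43.,  32., -39., 153.]), 'max', array([ -5.,  23., -34.,  48., -26., 168.]), 'step7', 'W', array([ 0.42, -0.07,  0.33]), 'lowW0.33')
[... 2855 characters left out ...]
 -73., -81.,  38.]), 'max', array([ -9.,  29.,   8., -17., -37., 174.]), 'step16', 'W', array([ 0.66, -0.31,  0.56]), 'lowW0.55')
    ('err0.0000', 'min', array([-25.,  30.,   3., -18., -78.,  38.]), 'max', array([-25.,  35.,   7., -17., -70.,  41.]), 'step3', 'W', array([ 0.67, -0.31,  0.44]), 'lowW0.44') [-25.  35.   3. -18. -70.  41.]
   vert ('err0.0000', 'min', array([-24.,  24., -13., -15., -67.,  23.]), 'max', array([-15.,  33.,   0.,  -0., -53.,  39.]), 'step4', 'W', array([ 0.59, -0.15,  0.47]), 'lowW0.45')
   tray ('err0.0000', 'min', array([-11.,  13., -27.,  -0., -56., -42.]), 'max', array([ 50.,  22., -16.,   0., -50.,  19.]), 'step5', 'W', array([0.37, 0.44, 0.51]), 'lowW0.47')
```

```bash
cat >> plan.py <<'E'
from scipy.linalg import logm,expm
def TT(p,R):
    M=np.eye(4);M[:3,:3]=R;M[:3,3]=p;return M
def fkT(q):
    x,E=fk(q,p,sg);return TT(x,E@T)
def row(T0,T1,n):
    """constant row (pendant units) that, repeated n times, takes T0 to T1"""
    M=expm(np.real(logm(np.linalg.inv(T0)@T1))/n);return np.r_[M[:3,3]/.02,np.degrees(Ro.from_matrix(M[:3,:3]).as_rotvec())/4]
def calls(qa,qb,k,n=8):
    """joint-interpolated path split into k calls of n rows"""
    W=[fkT(qa+t*(qb-qa)) for t in np.linspace(0,1,k+1)]
    for a,b,t in zip(W,W[1:],np.linspace(0,1,k+1)[1:]):
        print("  row",row(a,b,n).round(2).tolist(),"->",b[:3,3].round(3),"Fl z%.2f"%info(qa+t*(qb-qa))[2][2])
B=np.array([.5757,.078,.055]);C=np.array([.544,-.3395,.052]);c=np.array([np.cos(np.radians(98.1)),np.sin(np.radians(98.1)),0]);e=np.radians(20)
E
python3 - <<'E'
from plan import *
q0,p0,R0=cur()
for phi in(30,40):
    R1=Rside(np.radians(phi),e);pg=B-R1[:,2]*.003;pre=pg-R1[:,2]*.12
    for q in best(pg,R1):
        print("phi",phi,q.round(1))
        q1,er=ik(pre+[0,0,.12],R1,m,q);print(q1.round(1),er);calls(q0,q1,4)
        o=path(q1,pre+[0,0,.12],R1,pre,R1,4);print(o);o=path(o[0],pre,R1,pg,R1,4);print(o)
    for s in(1,-1):
        R2=Rflat(s*c,e)
        for q in best(C-R2[:,2]*.003-s*c*(.050-.055),R2): print("cradle",s,q.round(0))
E
```

```text
phi 30 [ -32.7   39.2  -40.8 -113.6  -65.7  -99.7]
[ -38.2    3.6  -40.5  -89.8  -60.8 -139.8] 1.4432899320127035e-15
  row [0.9, -0.12, 1.1, -1.0, 0.57, 0.94] -> [ 0.407 -0.023  0.145] Fl z0.47
  row [0.52, -0.03, 0.51, -1.04, 0.44, 1.03] -> [0.31  0.024 0.11 ] Fl z0.40
  row [0.31, 0.4, 0.09, -1.11, 0.37, 1.01] -> [0.355 0.083 0.14 ] Fl z0.36
  row [0.39, 0.92, -0.11, -1.18, 0.42, 0.92] -> [0.476 0.02  0.217] Fl z0.34
(array([ -45.70183458,   31.11159401,  -45.37131177,  -99.09088202,
        -67.2450778 , -104.21798608]), 'err0.0000', 'min', array([ -46.,   10.,  -45.,  -99.,  -67., -131.]), 'max', array([ -40.,   31.,  -42.,  -92.,  -62., -104.]), 'step9', 'W', array([ 0.29, -0.3 ,  0.26]), 'lowW0.26')
(array([ -32.70457622,   39.23090596,  -40.81149463, -113.62650881,
        -65.70826684,  -99.70597349]), 'err0.0000', 'min', array([ -42.,   33.,  -45., -114.,  -67., -102.]), 'max', array([ -33.,   39.,  -41., -103.,  -66., -100.]), 'step4', 'W', array([ 0.39, -0.25,  0.21]), 'lowW0.21')
cradle 1 [ -9.  23. -43.  48. -26. 153.]
cradle -1 [-25.  35.   3. -18. -70.  41.]
phi 40 [ 
[... 383 characters left out ...]
] -> [0.487 0.004 0.217] Fl z0.34
(array([ -41.83219686,   29.89216544,  -36.13237716,  -88.95342135,
        -68.48409405, -115.61688421]), 'err0.0000', 'min', array([ -42.,   14.,  -36.,  -89.,  -68., -135.]), 'max', array([ -39.,   30.,  -34.,  -84.,  -68., -116.]), 'step6', 'W', array([ 0.36, -0.33,  0.3 ]), 'lowW0.30')
(array([ -30.15141723,   37.26797883,  -33.00321909, -101.81401616,
        -64.5547646 , -110.58663974]), 'err0.0000', 'min', array([ -39.,   32.,  -36., -102.,  -67., -114.]), 'max', array([ -30.,   37.,  -33.,  -92.,  -65., -111.]), 'step3', 'W', array([ 0.45, -0.26,  0.24]), 'lowW0.24')
cradle 1 [ -9.  23. -43.  48. -26. 153.]
cradle -1 [-25.  35.   3. -18. -70.  41.]
```

```bash
cat >> plan.py <<'E'
def calls2(qa,qb,k,bump=0,n=8,T0=None):
    """orientation along the joint-interpolated path, TCP straight (plus a bump upward)"""
    a,b=fkT(qa),fkT(qb);prev=a if T0 is None else T0;q=qa
    for t in np.linspace(0,1,k+1)[1:]:
        M=fkT(qa+t*(qb-qa)).copy();M[:3,3]=a[:3,3]+t*(b[:3,3]-a[:3,3])+[0,0,bump*np.sin(np.pi*t)]
        q,er=ik(M[:3,3],M[:3,:3],m,q);el,W,Fl=info(q)
        print("  row",row(prev,M,n).round(2).tolist(),"->",M[:3,3].round(3),"zt",M[:3,2].round(2),"q",q.round(0),"er%.3f"%er,"Fl",Fl.round(2),"W",W.round(2));prev=M
    return q
phi=np.radians(40);R1=Rside(phi,e);pg=B-R1[:,2]*.003;pre=pg-R1[:,2]*.12
qg=ik(pg,R1,m,[ -30,37,-33,-102,-65,-111])[0]
qpre=ik(pre,R1,m,qg)[0];qup=ik(pre+[0,0,.12],R1,m,qpre)[0]
R2=Rflat(-c,e);pc=C-R2[:,2]*.003+c*(.050-.055)
qc=ik(pc,R2,m,[-25,35,3,-18,-70,41])[0];qcu=ik(pc+[0,0,.12],R2,m,qc)[0];qgu=ik(pg+[0,0,.15],R1,m,qg)[0]
E
python3 - <<'E'
from plan import *
q0,p0,R0=cur()
print("to up");calls2(q0,qup,5,.08)
print("carry");calls2(qgu,qcu,6,.1)
E
```

```text
to up
  row [0.19, -0.16, -0.16, -0.75, 0.48, 0.72] -> [0.557 0.064 0.288] zt [-0.37 -0.25 -0.9 ] q [  28.   23.    4.    3.  -97. -122.] er0.000 Fl [0.69 0.15 0.61] W [0.59 0.32 0.6 ]
  row [0.12, -0.14, -0.08, -0.77, 0.41, 0.77] -> [0.54  0.049 0.311] zt [-0.43  0.22 -0.87] q [  13.   22.   12.  -19. -103. -138.] er0.000 Fl [ 0.69 -0.03  0.62] W [0.66 0.15 0.68]
  row [-0.02, -0.15, 0.03, -0.81, 0.36, 0.77] -> [0.522 0.034 0.305] zt [-0.19  0.63 -0.76] q [  -4.   16.    5.  -38.  -95. -152.] er0.000 Fl [ 0.59 -0.19  0.57] W [ 0.62 -0.04  0.69]
  row [-0.21, -0.14, 0.08, -0.86, 0.35, 0.72] -> [0.505 0.019 0.27 ] zt [ 0.26  0.78 -0.57] q [ -20.   10.  -12.  -57.  -79. -155.] er0.000 Fl [ 0.41 -0.26  0.47] W [ 0.5  -0.18  0.62]
  row [-0.36, -0.07, 0.03, -0.9, 0.4, 0.64] -> [0.487 0.004 0.217] zt [ 0.72  0.6  -0.34] q [ -38.    9.  -33.  -83.  -68. -141.] er0.000 Fl [ 0.23 -0.21  0.34] W [ 0.35 -0.27  0.48]
carry
  row [0.05, 0.33, -0.41, 0.29, -0.08, -1.22] -> [0.569 0.006 0.251] zt [ 0.6   0.68 -0.43] q [ -26.   11.  -19.  -74.  -66. -122.] er0.000 Fl [ 0.36 -0.24  0.4 ] W [ 0.46 -0
[... 218 characters left out ...]
, 0.28, 0.18, -1.17] -> [ 0.559 -0.135  0.29 ] zt [ 0.33  0.69 -0.65] q [-28.  15.   1. -50. -83. -64.] er0.000 Fl [ 0.44 -0.38  0.52] W [ 0.53 -0.29  0.66]
  row [0.05, -0.4, -0.22, 0.18, 0.3, -1.13] -> [ 0.554 -0.205  0.272] zt [ 0.19  0.61 -0.76] q [-28.  20.   7. -39. -87. -30.] er0.000 Fl [ 0.49 -0.42  0.54] W [ 0.58 -0.31  0.66]
  row [0.38, -0.35, -0.05, 0.02, 0.36, -1.09] -> [ 0.55  -0.275  0.23 ] zt [ 0.07  0.5  -0.87] q [-27.  24.   9. -28. -86.   5.] er0.000 Fl [ 0.53 -0.45  0.54] W [ 0.62 -0.31  0.63]
  row [0.55, -0.08, 0.12, -0.16, 0.35, -1.04] -> [ 0.545 -0.345  0.175] zt [-0.05  0.34 -0.94] q [-25.  29.   8. -17. -81.  38.] er0.000 Fl [ 0.56 -0.47  0.51] W [ 0.66 -0.31  0.56]
```

```bash
python3 -m pendant '[[[0.19,-0.16,-0.16,-0.75,0.48,0.72,1],[0.19,-0.16,-0.16,-0.75,0.48,0.72,1],[0.19,-0.16,-0.16,-0.75,0.48,0.72,1],[0.19,-0.16,-0.16,-0.75,0.48,0.72,1],[0.19,-0.16,-0.16,-0.75,0.48,0.72,1],[0.19,-0.16,-0.16,-0.75,0.48,0.72,1],[0.19,-0.16,-0.16,-0.75,0.48,0.72,1],[0.19,-0.16,-0.16,-0.75,0.48,0.72,1]]]' >/dev/null; python3 st.py
python3 -m pendant '[[[0.12,-0.14,-0.08,-0.77,0.41,0.77,1],[0.12,-0.14,-0.08,-0.77,0.41,0.77,1],[0.12,-0.14,-0.08,-0.77,0.41,0.77,1],[0.12,-0.14,-0.08,-0.77,0.41,0.77,1],[0.12,-0.14,-0.08,-0.77,0.41,0.77,1],[0.12,-0.14,-0.08,-0.77,0.41,0.77,1],[0.12,-0.14,-0.08,-0.77,0.41,0.77,1],[0.12,-0.14,-0.08,-0.77,0.41,0.77,1]]]' >/dev/null; python3 st.py
python3 -m pendant '[[[-0.02,-0.15,0.03,-0.81,0.36,0.77,1],[-0.02,-0.15,0.03,-0.81,0.36,0.77,1],[-0.02,-0.15,0.03,-0.81,0.36,0.77,1],[-0.02,-0.15,0.03,-0.81,0.36,0.77,1],[-0.02,-0.15,0.03,-0.81,0.36,0.77,1],[-0.02,-0.15,0.03,-0.81,0.36,0.77,1],[-0.02,-0.15,0.03,-0.81,0.36,0.77,1],[-0.02,-0.15,0.03,-0.81,0.36,0.77,1]]]' >/dev/null; python3 st.py
python3 -m pendant '[[[-0.21,-0.14,0.08,-0.86,0.35,0.72,1],[-0.21,-0.14,0.08,-0.86,0.35,0.72,1],[-0.21,-0.14,0.08,-0.86,0.35,0.72,1],[-0.21,-0.14,0.08,-0.86,0.35,0.72,1],[-0.21,-0.14,0.08,-0.86,0.35,0.72,1],[-0.21,-0.14,0.08,-0.86,0.35,0.72,1],[-0.21,-0.14,0.08,-0.86,0.35,0.72,1],[-0.21,-0.14,0.08,-0.86,0.35,0.72,1]]]' >/dev/null; python3 st.py
python3 - <<'E'
from plan import *
q0,p0,R0=cur();W=TT(p0,R0)
print("up",row(W,TT(pre+[0,0,.12],R1),8).round(2),"up+down in 8",row(W,TT(pre,R1),8).round(2))
E
```

```text
T9.0 J [  27.9   23.4    4.6    2.3  -97.3 -122. ] P [0.5589 0.0633 0.29  ] R [-163.5  -20.6  173.1] F [-0.5 -0.   0.1] w0.0876 g0.0
T9.8 J [  12.3   22.    13.2  -19.1 -103.7 -138. ] P [0.5423 0.0484 0.3131] R [-176.1  -29.3  144. ] F [ 0.8 -0.2 -0. ] w0.0873 g0.0
T10.6 J [  -4.1   16.4    5.9  -38.4  -95.4 -151.8] P [0.5246 0.0329 0.3073] R [175.  -41.2 114.2] F [-0.3 -0.3 -0.2] w0.0877 g0.0
T11.4 J [ -20.    10.1  -11.2  -57.2  -79.5 -155.4] P [0.5072 0.0178 0.2722] R [171.5 -55.3  82. ] F [-0.3 -0.6 -0.5] w0.0879 g0.0
up [-0.37 -0.09  0.03 -0.91  0.39  0.63] up+down in 8 [-1.03 -0.14  0.38 -0.91  0.39  0.63]
```

```bash
python3 -m pendant '[[[-0.37,-0.09,0.03,-0.91,0.39,0.63,1],[-0.37,-0.09,0.03,-0.91,0.39,0.63,1],[-0.37,-0.09,0.03,-0.91,0.39,0.63,1],[-0.37,-0.09,0.03,-0.91,0.39,0.63,1],[-0.37,-0.09,0.03,-0.91,0.39,0.63,1],[-0.37,-0.09,0.03,-0.91,0.39,0.63,1],[-0.37,-0.09,0.03,-0.91,0.39,0.63,1],[-0.37,-0.09,0.03,-0.91,0.39,0.63,1]]]' >/dev/null; python3 st.py
python3 - <<'E'
from plan import *
from plant import vision
import cv2
from h import wrist,cloud
q0,p0,R0=cur();W=TT(p0,R0);print("down",row(W,TT(pre,R1),8).round(2))
c=wrist(r,vision);cv2.imwrite("pics/w2.png",c["frame"])
C_=cloud(c);F=c["frame"].astype(int)
m_=(C_[...,2]>.03)&(C_[...,2]<.095)&(np.hypot(C_[...,0]-.576,C_[...,1]-.078)<.04);P=C_[m_][:,:2]
# circle of known radius 22.2 mm
f=lambda a:np.hypot(P[:,0]-a[0],P[:,1]-a[1])-.0222
s=least_squares(f,[.576,.078],loss="soft_l1",f_scale=.002);print(len(P),"axis",s.x.round(4),np.abs(s.fun).mean())
E
```

```text
T12.2 J [ -38.1    9.4  -33.1  -82.6  -67.9 -140.9] P [0.4871 0.0029 0.2172] R [179.5 -70.   40.4] F [-1.5  0.5  0.1] w0.0871 g0.0
down [-0.7  -0.    0.26  0.   -0.    0.  ]
370 axis [0.578  0.0798] 0.0003883114488264725
```

View pics/w2.png

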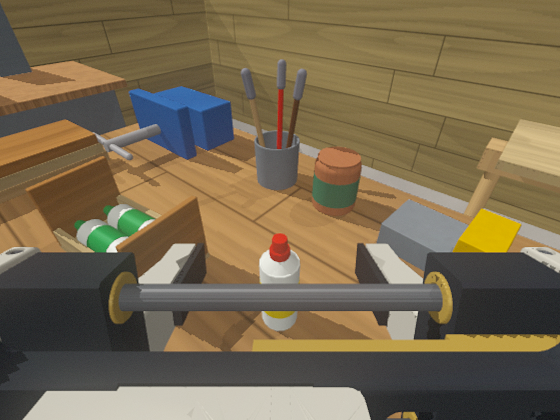

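The bottle stands upright at column 280, midway between the open fingers. I'll go down and then in.

```bash
python3 -m pendant '[[[-0.7,0,0.26,0,0,0,1],[-0.7,0,0.26,0,0,0,1],[-0.7,0,0.26,0,0,0,1],[-0.7,0,0.26,0,0,0,1],[-0.7,0,0.26,0,0,0,1],[-0.7,0,0.26,0,0,0,1],[-0.7,0,0.26,0,0,0,1],[-0.7,0,0.26,0,0,0,1]]]' >/dev/null; python3 st.py
python3 - <<'E'
from plan import *
q0,p0,R0=cur();W=TT(p0,R0);print("in",row(W,TT(pg+[.001,.001,0],R1),7).round(2))
E
```

```text
T13.1 J [ -41.8   29.9  -36.   -88.9  -68.5 -115.5] P [0.4881 0.0031 0.0969] R [179.4 -70.   40.7] F [ 0.1 -0.4 -0.8] w0.0875 g0.0
in [ 0.   -0.01  0.86 -0.    0.    0.01]
```

```bash
python3 -m pendant '[[[0,0,0.86,0,0,0,1],[0,0,0.86,0,0,0,1],[0,0,0.86,0,0,0,1],[0,0,0.86,0,0,0,1],[0,0,0.86,0,0,0,1],[0,0,0.86,0,0,0,1],[0,0,0.86,0,0,0,1],[0,0,0,0,0,0,1]]]' >/dev/null; python3 st.py
python3 -m pendant '[[[0,0,0,0,0,0,-1],[0,0,0,0,0,0,-1],[0,0,0,0,0,0,-1],[0,0,0,0,0,0,-1],[0,0,0,0,0,0,-1],[0,0,0,0,0,0,-1],[0,0,0,0,0,0,-1],[0,0,0,0,0,0,-1]]]' 25 >/dev/null; python3 st.py
python3 - <<'E'
from plan import *
q0,p0,R0=cur();W=TT(p0,R0);print("lift",row(W,TT(pg+[0,0,.15],R1),8).round(2))
E
```

```text
T13.8 J [ -29.9   37.3  -32.8 -101.8  -64.5 -110.6] P [0.5754 0.0771 0.0555] R [179.6 -70.   40.6] F [-0.9  0.1  0.4] w0.0876 g0.0
T14.7 J [ -30.1   37.2  -32.9 -101.8  -64.5 -110.6] P [0.5738 0.0765 0.0557] R [179.8 -69.9  40.3] F [-1.  -1.4  1.1] w0.0438 g25.0
lift [ 0.88  0.   -0.32 -0.    0.    0.  ]
```

```bash
python3 -m pendant '[[[0.4,0,-0.15,0,0,0,-1],[0.88,0,-0.32,0,0,0,-1],[0.88,0,-0.32,0,0,0,-1],[0.88,0,-0.32,0,0,0,-1],[0.88,0,-0.32,0,0,0,-1],[0.88,0,-0.32,0,0,0,-1],[0.88,0,-0.32,0,0,0,-1],[0.88,0,-0.32,0,0,0,-1]]]' >/dev/null; python3 st.py
python3 - <<'E'
from plan import *
q0,p0,R0=cur();calls2(q0,qcu,8,.1,T0=TT(p0,R0))
E
```

```text
T15.4 J [ -24.9   14.6  -30.1  -92.4  -58.4 -139.1] P [0.573  0.0771 0.1963] R [179.8 -69.9  40.3] F [ 0.5 -0.5 -1.6] w0.0441 g25.0
  row [0.07, 0.25, -0.31, 0.22, -0.06, -0.92] -> [0.57  0.024 0.232] zt [ 0.63  0.67 -0.4 ] q [ -26.   12.  -22.  -78.  -63. -126.] er0.000 Fl [ 0.35 -0.21  0.37] W [ 0.46 -0.22  0.53]
  row [-0.08, 0.19, -0.32, 0.23, 0.01, -0.91] -> [ 0.566 -0.029  0.262] zt [ 0.53  0.7  -0.47] q [ -27.   12.  -14.  -67.  -71. -108.] er0.000 Fl [ 0.38 -0.28  0.43] W [ 0.48 -0.25  0.59]
  row [-0.17, 0.03, -0.31, 0.23, 0.08, -0.89] -> [ 0.562 -0.081  0.281] zt [ 0.43  0.71 -0.56] q [-28.  13.  -6. -58. -77. -87.] er0.000 Fl [ 0.41 -0.34  0.48] W [ 0.51 -0.27  0.63]
  row [-0.14, -0.15, -0.26, 0.2, 0.15, -0.87] -> [ 0.559 -0.134  0.286] zt [ 0.32  0.69 -0.64] q [-29.  16.   1. -50. -83. -63.] er0.000 Fl [ 0.44 -0.38  0.52] W [ 0.54 -0.29  0.66]
  row [0.01, -0.28, -0.19, 0.14, 0.22, -0.85] -> [ 0.555 -0.187  0.275] zt [ 0.22  0.64 -0.73] q [-28.  19.   6. -42. -86. -38.] er0.000 Fl [ 0.48 -0.42  0.54] W [ 0.57 -0.3   0.66]
  row [0.2, -0.29, -0.09, 0.07, 0.26, -0.83] -> [ 0.552 -0.24   0.251] zt [ 0.12  0.57 -0.82] q [-27.  22.   9. -34. -87. -12.] er0.000 Fl [ 0.51 -0.44  0.54] W [ 0.6  -0.31  0.65]
  row [0.35, -0.19, 0.01, -0.03, 0.28, -0.8] -> [ 0.548 -0.293  0.216] zt [ 0.03  0.46 -0.89] q [-26.  26.   9. -26. -85.  13.] er0.000 Fl [ 0.54 -0.46  0.53] W [ 0.63 -0.31  0.61]
  row [0.41, -0.02, 0.1, -0.13, 0.26, -0.77] -> [ 0.545 -0.345  0.175] zt [-0.05  0.34 -0.94] q [-25.  29.   8. -17. -81.  38.] er0.000 Fl [ 0.56 -0.47  0.51] W [ 0.66 -0.31  0.56]
```

```bash
python3 -m pendant '[[[0.07,0.25,-0.31,0.22,-0.06,-0.92,-1],[0.07,0.25,-0.31,0.22,-0.06,-0.92,-1],[0.07,0.25,-0.31,0.22,-0.06,-0.92,-1],[0.07,0.25,-0.31,0.22,-0.06,-0.92,-1],[0.07,0.25,-0.31,0.22,-0.06,-0.92,-1],[0.07,0.25,-0.31,0.22,-0.06,-0.92,-1],[0.07,0.25,-0.31,0.22,-0.06,-0.92,-1],[0.07,0.25,-0.31,0.22,-0.06,-0.92,-1]]]' >/dev/null; python3 st.py
python3 -m pendant '[[[-0.08,0.19,-0.32,0.23,0.01,-0.91,-1],[-0.08,0.19,-0.32,0.23,0.01,-0.91,-1],[-0.08,0.19,-0.32,0.23,0.01,-0.91,-1],[-0.08,0.19,-0.32,0.23,0.01,-0.91,-1],[-0.08,0.19,-0.32,0.23,0.01,-0.91,-1],[-0.08,0.19,-0.32,0.23,0.01,-0.91,-1],[-0.08,0.19,-0.32,0.23,0.01,-0.91,-1],[-0.08,0.19,-0.32,0.23,0.01,-0.91,-1]]]' >/dev/null; python3 st.py
python3 -m pendant '[[[-0.17,0.03,-0.31,0.23,0.08,-0.89,-1],[-0.17,0.03,-0.31,0.23,0.08,-0.89,-1],[-0.17,0.03,-0.31,0.23,0.08,-0.89,-1],[-0.17,0.03,-0.31,0.23,0.08,-0.89,-1],[-0.17,0.03,-0.31,0.23,0.08,-0.89,-1],[-0.17,0.03,-0.31,0.23,0.08,-0.89,-1],[-0.17,0.03,-0.31,0.23,0.08,-0.89,-1],[-0.17,0.03,-0.31,0.23,0.08,-0.89,-1]]]' >/dev/null; python3 st.py
python3 -m pendant '[[[-0.14,-0.15,-0.26,0.2,0.15,-0.87,-1],[-0.14,-0.15,-0.26,0.2,0.15,-0.87,-1],[-0.14,-0.15,-0.26,0.2,0.15,-0.87,-1],[-0.14,-0.15,-0.26,0.2,0.15,-0.87,-1],[-0.14,-0.15,-0.26,0.2,0.15,-0.87,-1],[-0.14,-0.15,-0.26,0.2,0.15,-0.87,-1],[-0.14,-0.15,-0.26,0.2,0.15,-0.87,-1],[-0.14,-0.15,-0.26,0.2,0.15,-0.87,-1]]]' >/dev/null; python3 st.py
python3 -m pendant '[[[0.01,-0.28,-0.19,0.14,0.22,-0.85,-1],[0.01,-0.28,-0.19,0.14,0.22,-0.85,-1],[0.01,-0.28,-0.19,0.14,0.22,-0.85,-1],[0.01,-0.28,-0.19,0.14,0.22,-0.85,-1],[0.01,-0.28,-0.19,0.14,0.22,-0.85,-1],[0.01,-0.28,-0.19,0.14,0.22,-0.85,-1],[0.01,-0.28,-0.19,0.14,0.22,-0.85,-1],[0.01,-0.28,-0.19,0.14,0.22,-0.85,-1]]]' >/dev/null; python3 st.py
python3 -m pendant '[[[0.2,-0.29,-0.09,0.07,0.26,-0.83,-1],[0.2,-0.29,-0.09,0.07,0.26,-0.83,-1],[0.2,-0.29,-0.09,0.07,0.26,-0.83,-1],[0.2,-0.29,-0.09,0.07,0.26,-0.83,-1],[0.2,-0.29,-0.09,0.07,0.26,-0.83,-1],[0.2,-0.29,-0.09,0.07,0.26,-0.83,-1],[0.2,-0.29,-0.09,0.07,0.26,-0.83,-1],[0.2,-0.29,-0.09,0.07,0.26,-0.83,-1]]]' >/dev/null; python3 st.py
python3 -m pendant '[[[0.35,-0.19,0.01,-0.03,0.28,-0.8,-1],[0.35,-0.19,0.01,-0.03,0.28,-0.8,-1],[0.35,-0.19,0.01,-0.03,0.28,-0.8,-1],[0.35,-0.19,0.01,-0.03,0.28,-0.8,-1],[0.35,-0.19,0.01,-0.03,0.28,-0.8,-1],[0.35,-0.19,0.01,-0.03,0.28,-0.8,-1],[0.35,-0.19,0.01,-0.03,0.28,-0.8,-1],[0.35,-0.19,0.01,-0.03,0.28,-0.8,-1]]]' >/dev/null; python3 st.py
python3 - <<'E'
from plan import *
q0,p0,R0=cur();print(row(TT(p0,R0),TT(pc+[0,0,.12],R2),8).round(2))
E
```

```text
T16.2 J [ -26.2   11.9  -21.7  -78.   -63.7 -125.4] P [0.5695 0.0233 0.2314] R [133.7 -54.6  99. ] F [ 0.2 -0.6 -1.1] w0.0438 g25.0
T17.1 J [ -27.6   11.8  -13.6  -67.2  -70.9 -107.2] P [ 0.5663 -0.0295  0.2612] R [123.6 -31.6 124.2] F [ 0.8 -0.2 -1.6] w0.0442 g25.0
T17.9 J [-28.4  13.4  -5.9 -58.2 -77.8 -86. ] P [ 0.5624 -0.0827  0.2797] R [124.2  -9.2 143.3] F [ 0.5  0.2 -2.2] w0.0439 g25.0
T18.6 J [-28.5  15.9   0.8 -50.2 -83.2 -62.7] P [ 0.5596 -0.135   0.2848] R [130.9  10.1 164. ] F [-0.6 -0.2 -1.8] w0.0437 g25.0
T19.4 J [-28.2  19.1   6.  -42.2 -86.8 -37.8] P [ 0.5558 -0.1876  0.275 ] R [ 143.2   23.7 -170.3] F [ 0.   0.4 -1.7] w0.0435 g25.0
T20.2 J [-27.3  22.4   8.7 -34.  -87.3 -12. ] P [ 0.5523 -0.2398  0.2508] R [ 159.4   29.4 -139.7] F [ 0.3 -0.1 -1.7] w0.0446 g25.0
T21.1 J [-26.1  25.8   9.6 -25.4 -85.4  13.4] P [ 0.5495 -0.2923  0.2158] R [ 173.    26.7 -109. ] F [-0.1 -0.7 -2.2] w0.0438 g25.0
[ 0.41 -0.02  0.1  -0.12  0.25 -0.76]
```

```bash
python3 -m pendant '[[[0.41,-0.02,0.1,-0.12,0.25,-0.76,-1],[0.41,-0.02,0.1,-0.12,0.25,-0.76,-1],[0.41,-0.02,0.1,-0.12,0.25,-0.76,-1],[0.41,-0.02,0.1,-0.12,0.25,-0.76,-1],[0.41,-0.02,0.1,-0.12,0.25,-0.76,-1],[0.41,-0.02,0.1,-0.12,0.25,-0.76,-1],[0.41,-0.02,0.1,-0.12,0.25,-0.76,-1],[0.41,-0.02,0.1,-0.12,0.25,-0.76,-1]]]' >/dev/null; python3 st.py
python3 - <<'E'
from plan import *
from plant import vision
import cv2
from h import *
q0,p0,R0=cur();print("lower to 3mm above",row(TT(p0,R0),TT(pc+[0,0,.003],R2),8).round(2))
s=vision.capture("scene");t=vision.capture("top");np.savez("s3.npz",**s)
a=cv2.resize(s["frame"][200:400,60:320],(540,416));b=cv2.resize(t["frame"][150:290,360:500],(260,260))
o=np.zeros((416,800,3),np.uint8);o[:,:540]=a;o[:260,540:]=b;cv2.imwrite("pics/s3.png",o)
W=cloud(s);F=s["frame"].astype(int)
m_=(F[...,2]>130)&(F[...,1]<80)&(F[...,0]<80)&(W[...,1]<-.2)&(W[...,0]<.75);print("red",m_.sum(),np.median(W[m_],0))
E
```

```text
T21.9 J [-25.1  29.1   8.4 -17.  -81.   37.4] P [ 0.5452 -0.3448  0.1742] R [-180.    20.1  -82.1] F [ 0.3 -0.7 -1.8] w0.0438 g25.0
lower to 3mm above [ 0.25  0.    0.68 -0.    0.   -0.  ]
red 54 [ 0.55409514 -0.41308057  0.1760287 ]
```

View pics/s3.png

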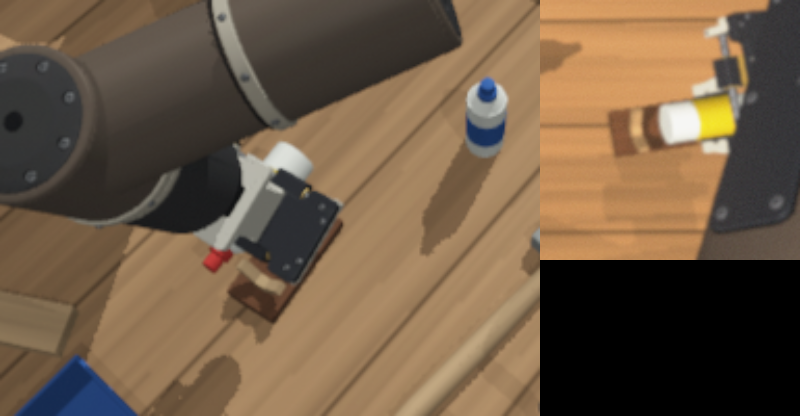

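The bottle is held level with its red cap towards -y; the cap's y of -0.413 matches the expected -0.40 to -0.42, and it is over the cradle. I'll lower it.

```bash
python3 -m pendant '[[[0.25,0,0.68,0,0,0,-1],[0.25,0,0.68,0,0,0,-1],[0.25,0,0.68,0,0,0,-1],[0.25,0,0.68,0,0,0,-1],[0.25,0,0.68,0,0,0,-1],[0.25,0,0.68,0,0,0,-1],[0.25,0,0.68,0,0,0,-1],[0.25,0,0.68,0,0,0,-1]]]' >/dev/null; python3 st.py
python3 -m pendant '[[[0.02,0,0.05,0,0,0,-1],[0.02,0,0.05,0,0,0,-1],[0,0,0,0,0,0,-1],[0,0,0,0,0,0,-1],[0,0,0,0,0,0,-1],[0,0,0,0,0,0,-1],[0,0,0,0,0,0,-1],[0,0,0,0,0,0,-1]]]' >/dev/null; python3 st.py
```

```text
T22.8 J [-25.2  35.3   2.8 -17.9 -69.8  41. ] P [ 0.5452 -0.3448  0.057 ] R [180.   20.1 -82.2] F [ 0.9  0.4 -2.7] w0.0439 g25.0
T23.6 J [-25.2  35.3   2.8 -17.9 -69.7  41.1] P [ 0.5452 -0.3449  0.0562] R [-180.    20.1  -82.2] F [-0.3  0.1 -1.6] w0.0435 g25.0
```

```bash
python3 -m pendant '[[[0.02,0,0.05,0,0,0,-1],[0.02,0,0.05,0,0,0,-1],[0,0,0,0,0,0,-1],[0,0,0,0,0,0,-1],[0,0,0,0,0,0,-1],[0,0,0,0,0,0,-1],[0,0,0,0,0,0,-1],[0,0,0,0,0,0,-1]]]' >/dev/null; python3 st.py
```

```text
T24.4 J [-25.2  35.4   2.7 -17.9 -69.6  41.1] P [ 0.5455 -0.345   0.0553] R [-179.9   20.1  -82.2] F [-1.7  1.   6.7] w0.0438 g25.0
```

```bash
python3 -m pendant '[[[0,0,0,0,0,0,0.3],[0,0,0,0,0,0,0.6],[0,0,0,0,0,0,0.9],[0,0,0,0,0,0,0.9],[0,0,0,0,0,0,0.9],[0,0,0,0,0,0,0.9],[0,0,0,0,0,0,0.9],[0,0,0,0,0,0,0.9]]]' >/dev/null; python3 st.py
python3 -m pendant '[[[-0.35,0,-0.95,0,0,0,0.9],[-0.35,0,-0.95,0,0,0,0.9],[-0.35,0,-0.95,0,0,0,0.9],[-0.35,0,-0.95,0,0,0,0.9],[-0.35,0,-0.95,0,0,0,0.9],[-0.35,0,-0.95,0,0,0,0.9],[0,0,0,0,-1,0,0.9],[0,0,0,0,-1,0,0.9]]]' >/dev/null; python3 st.py
python3 - <<'E'
from plan import *
from plant import vision
import cv2
from h import *
q0,p0,R0=cur();print("vertical",row(TT(p0,R0),TT(C+[0,0,.15],Rflat(-c,0)),8).round(2))
w=wrist(r,vision);t=vision.capture("top")
o=np.hstack([cv2.resize(w["frame"],(400,300)),cv2.resize(t["frame"][150:285,360:540],(400,300))]);cv2.imwrite("pics/c4.png",o)
np.savez("w4.npz",**w)
E
```

```text
T25.1 J [-25.2  35.5   2.7 -17.9 -69.5  41.1] P [ 0.5452 -0.3449  0.0539] R [180.   20.1 -82.2] F [-0.6  1.   0.7] w0.0832 g0.0
T25.9 J [-28.5  32.7  14.6 -22.4 -89.4  40.2] P [ 0.5459 -0.3442  0.1776] R [-179.8   28.1  -82.1] F [ 0.2  0.3 -0.2] w0.0833 g0.0
vertical [-0.07  0.01 -0.14 -0.01  0.88 -0.01]
```

View pics/c4.png

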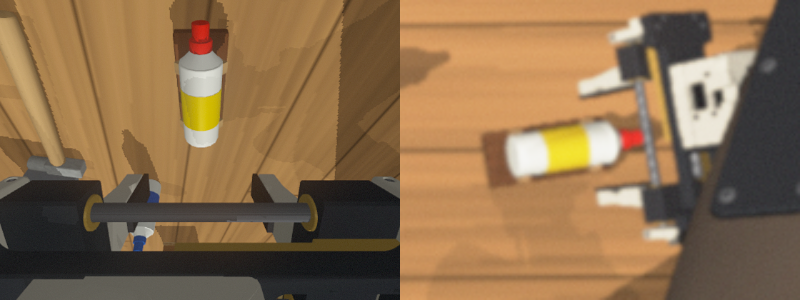

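The bottle lies level in the cradle, released, cap towards -y: label at (200,110) in the wrist half and (568,146) in the top half. My last two turn rows had the wrong sign, which was harmless. I'll straighten the tool and measure where the bottle lies.

```bash
python3 -m pendant '[[[-0.07,0.01,-0.14,0,0.88,0,0.9],[-0.07,0.01,-0.14,0,0.88,0,0.9],[-0.07,0.01,-0.14,0,0.88,0,0.9],[-0.07,0.01,-0.14,0,0.88,0,0.9],[-0.07,0.01,-0.14,0,0.88,0,0.9],[-0.07,0.01,-0.14,0,0.88,0,0.9],[-0.07,0.01,-0.14,0,0.88,0,0.9],[-0.07,0.01,-0.14,0,0.88,0,0.9]]]' >/dev/null; python3 st.py
python3 - <<'E'
from plan import *
from plant import vision
from h import *
n=np.array([-c[1],c[0],0])
for nm,k in(("w4",np.load("w4.npz")),("wrist",wrist(r,vision)),("top",vision.capture("top")),("scene",vision.capture("scene"))):
    W=cloud(k);F=k["frame"].astype(int);b,g,rr=F[...,0],F[...,1],F[...,2]
    d=W-C;u=d@c;v=d@n;z=W[...,2];box=(abs(u)<.13)&(abs(v)<.04)&(z>.03)&(z<.09)
    for t,mm in(("yel",box&(rr>150)&(g>130)&(b<90)),("white",box&(b>150)&(z>.05)),("red",box&(rr>130)&(g<80)&(b<80))):
        if mm.sum()>10:
            print(nm,t,mm.sum(),"u %.4f..%.4f v med %.4f zmax %.4f"%(*np.percentile(u[mm],[1,99]),np.median(v[mm]),np.percentile(z[mm],98)))
q0,p0,R0=cur();print("down",row(TT(p0,R0),TT(C+[0,0,.011],Rflat(-c,0)),8).round(2))
E
```

```text
T26.9 J [-14.5  19.1  -8.    0.2 -62.7  22.2] P [ 0.5434 -0.34    0.2006] R [-179.9   -0.3  -82.2] F [-0.6 -0.6 -0.3] w0.0831 g0.0
w4 yel 2449 u -0.0220..0.0222 v med -0.0007 zmax 0.0731
w4 white 3466 u -0.0580..0.0484 v med 0.0002 zmax 0.0726
w4 red 1022 u -0.0828..-0.0600 v med -0.0013 zmax 0.0617
wrist yel 2012 u -0.0214..0.0222 v med -0.0004 zmax 0.0733
wrist white 2302 u -0.0488..0.0491 v med -0.0002 zmax 0.0729
wrist red 504 u -0.0829..-0.0598 v med -0.0009 zmax 0.0617
scene yel 89 u -0.0201..0.0100 v med -0.0148 zmax 0.0718
scene white 262 u -0.0558..-0.0215 v med -0.0017 zmax 0.0759
scene red 81 u -0.0829..-0.0598 v med -0.0006 zmax 0.0631
down [ 0.   -0.01  0.86 -0.   -0.   -0.01]
```

The bottle's middle is within 1 mm of the cradle's middle and the cap end is at -83 mm, so it is shut. I'll regrasp from above, with the grip 11 mm above the axis so the fingertips clear the lower bottles.

```bash
python3 -m pendant '[[[0,-0.01,0.86,0,0,0,0.9],[0,-0.01,0.86,0,0,0,0.9],[0,-0.01,0.86,0,0,0,0.9],[0,-0.01,0.86,0,0,0,0.9],[0,-0.01,0.86,0,0,0,0.9],[0,-0.01,0.86,0,0,0,0.9],[0,-0.01,0.86,0,0,0,0.9],[0,-0.01,0.86,0,0,0,0.9]]]' >/dev/null; python3 st.py
python3 -m pendant '[[[0,0,0,0,0,0,-1],[0,0,0,0,0,0,-1],[0,0,0,0,0,0,-1],[0,0,0,0,0,0,-1],[0,0,0,0,0,0,-1],[0,0,0,0,0,0,-1],[0,0,0,0,0,0,-1],[0,0,0,0,0,0,-1]]]' 25 >/dev/null; python3 st.py
python3 -m pendant '[[[0,0,-0.3,0,0,0,-1],[0,0,-0.7,0,0,0,-1],[0,0,-1,0,0,0,-1],[0,0,-1,0,0,0,-1],[0,0,-1,0,0,0,-1],[0,0,-1,0,0,0,-1],[0,0,-1,0,0,0,-1],[0,0,-1,0,0,0,-1]]]' >/dev/null; python3 st.py
python3 - <<'E'
from plan import *
from h import *
c0=np.array([.515,.320,0]);a=np.radians(97.3);t=np.array([np.cos(a),np.sin(a),0]);n=np.array([-t[1],t[0],0])
for f in("top1","scene1"):
    k=np.load(f+".npz");W=cloud(k);F=k["frame"].astype(int);b,g,rr=F[...,0],F[...,1],F[...,2];d=W-c0;u=d@t;v=d@n;z=W[...,2]
    box=(abs(u)<.093)&(abs(v)<.046)&(z>.035)&(z<.06)
    for s in(1,-1):
        mg=box&(g>rr+30)&(g>b+20)&(s*v>0)&(u<.05)&(z>.045);mw=box&(b>140)&(rr>140)&(s*v>0)
        print(f,s,"green u",np.percentile(u[mg],[1,99]).round(4),"v top",np.median(v[mg&(z>np.nanpercentile(z[mg],70))]).round(4),"zmax",np.percentile(z[mg],98).round(4),"white u",np.percentile(u[mw],[1,99]).round(4))
q0,p0,R0=cur();Rt=Rflat(-t,0)
for z in(.22,.081):
    P=TT(c0+[0,0,z],Rt);print(z,row(TT(p0,R0),P,32).round(3))
E
```

```text
T27.8 J [-14.7  27.2 -15.9  -0.  -46.9  22.4] P [ 0.5447 -0.3407  0.0612] R [-180.    -0.   -82.3] F [ 0.1 -0.2  0. ] w0.0833 g0.0
T28.6 J [-14.6  27.  -16.    0.1 -47.   22.3] P [ 0.545  -0.3403  0.0629] R [-1.80e+02 -1.00e-01 -8.22e+01] F [-1.8  0.8  5.2] w0.0438 g25.0
T29.4 J [-14.6  19.2  -7.4   0.  -63.4  22.3] P [ 0.5442 -0.34    0.2039] R [-180.    -0.   -82.2] F [ 0.8 -0.2 -2.2] w0.0435 g25.0
top1 1 green u [-0.0152  0.0273] v top 0.0218 zmax 0.0549 white u [-0.0451  0.0599]
top1 -1 green u [-0.0171  0.025 ] v top -0.0235 zmax 0.0549 white u [-0.0475  0.0574]
scene1 1 green u [-0.0129  0.0325] v top 0.024 zmax 0.0573 white u [-0.0434  0.0541]
scene1 -1 green u [-0.0156  0.0285] v top -0.0227 zmax 0.0571 white u [-0.0444  0.0516]
0.22 [-1.028 -0.09  -0.026 -0.    -0.     0.004]
0.081 [-1.028 -0.09   0.192 -0.    -0.     0.004]
```

```bash
python3 -m pendant '[[[-0.4,-0.04,-0.05,0,0,0,-1],[-0.7,-0.07,-0.05,0,0,0,-1],[-1,-0.09,-0.05,0,0,0,-1],[-1,-0.09,-0.05,0,0,0,-1],[-1,-0.09,-0.05,0,0,0,-1],[-1,-0.09,-0.05,0,0,0,-1],[-1,-0.09,-0.05,0,0,0,-1],[-1,-0.09,-0.05,0,0,0,-1]]]' >/dev/null; python3 st.py
python3 -m pendant '[[[-1,-0.09,-0.03,0,0,0,-1],[-1,-0.09,-0.03,0,0,0,-1],[-1,-0.09,-0.03,0,0,0,-1],[-1,-0.09,-0.03,0,0,0,-1],[-1,-0.09,-0.03,0,0,0,-1],[-1,-0.09,-0.03,0,0,0,-1],[-1,-0.09,-0.03,0,0,0,-1],[-1,-0.09,-0.03,0,0,0,-1]]]' >/dev/null; python3 st.py
python3 -m pendant '[[[-1,-0.09,-0.03,0,0,0,-1],[-1,-0.09,-0.03,0,0,0,-1],[-1,-0.09,-0.03,0,0,0,-1],[-1,-0.09,-0.03,0,0,0,-1],[-1,-0.09,-0.03,0,0,0,-1],[-1,-0.09,-0.03,0,0,0,-1],[-1,-0.09,-0.03,0,0,0,-1],[-1,-0.09,-0.03,0,0,0,-1]]]' >/dev/null; python3 st.py
python3 - <<'E'
from plan import *
c0=np.array([.515,.320,0]);a=np.radians(97.3);t=np.array([np.cos(a),np.sin(a),0])
q0,p0,R0=cur();print(row(TT(p0,R0),TT(c0+[0,0,.2],Rflat(-t,0)),10).round(3))
E
```

```text
T30.2 J [ -0.4  12.6 -15.8   0.  -61.7   8.2] P [ 0.5371 -0.1957  0.2089] R [179.9   0.  -82.2] F [ 0.1 -0.2 -1.6] w0.0440 g25.0
T31.0 J [ 17.3   8.6 -20.3   0.  -61.2  -9.6] P [ 0.5294 -0.0357  0.2136] R [179.9  -0.  -82.2] F [ 0.3  0.4 -2.1] w0.0436 g25.0
T31.8 J [ 34.4   8.9 -19.2   0.  -62.  -26.6] P [0.5219 0.1244 0.2183] R [ 1.799e+02 -1.000e-01 -8.220e+01] F [ 0.2  0.3 -1.3] w0.0441 g25.0
[-0.974 -0.095  0.091  0.003 -0.002  0.012]
```

```bash
python3 -m pendant '[[[-1,-0.09,0,0,0,0.02,-1],[-1,-0.09,0,0,0,0.02,-1],[-1,-0.09,0,0,0,0.02,-1],[-1,-0.1,0,0,0,0.02,-1],[-1,-0.1,0,0,0,0.02,-1],[-1,-0.1,0,0,0,0.02,-1],[-1,-0.1,0,0,0,0,-1],[-1,-0.1,0,0,0,0,-1]]]' >/dev/null
python3 -m pendant '[[[-0.9,-0.1,0.1,0,0,0,-1],[-0.6,-0.06,0.1,0,0,0,-1],[-0.24,-0.02,0.1,0,0,0,-1],[0,0,0.1,0,0,0,-1],[0,0,0.2,0,0,0,-1],[0,0,0.2,0,0,0,-1],[0,0,0.1,0,0,0,-1],[0,0,0,0,0,0,-1]]]' >/dev/null; python3 st.py
python3 - <<'E'
from plan import *
from plant import vision
from h import *
import cv2
c0=np.array([.515,.320,0]);a=np.radians(97.3);t=np.array([np.cos(a),np.sin(a),0]);n=np.array([-t[1],t[0],0])
q0,p0,R0=cur();print("to .095",row(TT(p0,R0),TT(c0+[0,0,.095],Rflat(-t,0)),8).round(3))
s=vision.capture("scene");w=wrist(r,vision)
o=np.hstack([cv2.resize(w["frame"],(400,300)),cv2.resize(s["frame"][60:210,270:470],(400,300))]);cv2.imwrite("pics/t5.png",o)
W=cloud(w);F=w["frame"].astype(int);b,g,rr=F[...,0],F[...,1],F[...,2];d=W-c0;u=d@t;v=d@n;z=W[...,2]
mr=(rr>130)&(g<80)&(b<80)&(z>.12)&(z<.25);print("red u",np.percentile(u[mr],[1,99]).round(4),"v",np.median(v[mr]).round(4),"z",np.percentile(z[mr],98).round(4))
me=(z>.105)&(z<.118)&(abs(v)<.06)&(abs(u)<.12)&(abs(u)>.085);print("ends v",np.percentile(v[me],[1,50,99]).round(4),"u",np.percentile(u[me],[1,99]).round(4))
E
```

```text
T33.4 J [ 50.1  16.2 -12.    0.  -61.8 -42.8] P [0.517  0.3183 0.201 ] R [ 1.80e+02 -1.00e-01 -8.27e+01] F [ 0.3 -0.3 -1.2] w0.0441 g25.0
to .095 [-0.012  0.011  0.662  0.001 -0.002 -0.001]
red u [-0.0838 -0.0607] v -0.0024 z 0.1999
ends v [-0.0555 -0.0011  0.0534] u [-0.1022  0.1061]
```

View pics/t5.png

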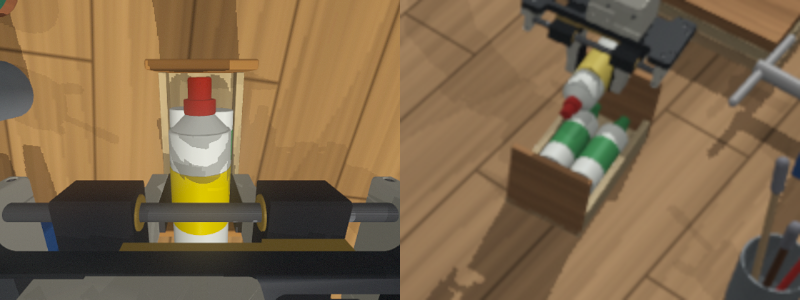

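The bottle hangs level above the gap (column 200, in line with the tray), cap towards the near end board. I'll lower it, 2–3 mm further from that board.

```bash
python3 -m pendant '[[[-0.11,0.04,0.3,0,0,0,-1],[-0.11,0.04,0.7,0,0,0,-1],[0,0,0.9,0,0,0,-1],[0,0,0.9,0,0,0,-1],[0,0,0.9,0,0,0,-1],[0,0,0.8,0,0,0,-1],[0,0,0.5,0,0,0,-1],[0,0,0.3,0,0,0,-1]]]' >/dev/null; python3 st.py
python3 -m pendant '[[[0,0,0.1,0,0,0,-1],[0,0,0.1,0,0,0,-1],[0,0,0.1,0,0,0,-1],[0,0,0.1,0,0,0,-1],[0,0,0.05,0,0,0,-1],[0,0,0.05,0,0,0,-1],[0,0,0,0,0,0,-1],[0,0,0,0,0,0,-1]]]' >/dev/null; python3 st.py
```

```text
T34.3 J [ 50.5  22.3 -18.9   0.  -48.9 -43.3] P [0.5144 0.3227 0.0937] R [ 1.799e+02 -1.000e-01 -8.270e+01] F [-0.4  0.3 -2.3] w0.0438 g25.0
T35.1 J [ 50.5  22.9 -19.4   0.  -47.8 -43.3] P [0.5149 0.323  0.0854] R [-180.    -0.   -82.7] F [-0.3  0.3 -1.8] w0.0436 g25.0
```

```bash
python3 -m pendant '[[[0,0,0.05,0,0,0,-1],[0,0,0.05,0,0,0,-1],[0,0,0.05,0,0,0,-1],[0,0,0.05,0,0,0,-1],[0,0,0,0,0,0,-1],[0,0,0,0,0,0,-1],[0,0,0,0,0,0,-1],[0,0,0,0,0,0,-1]]]' >/dev/null; python3 st.py
```

```text
T35.9 J [ 50.5  23.1 -19.6   0.1 -47.3 -43.3] P [0.5151 0.3231 0.0815] R [-180.    -0.   -82.7] F [ 0.9 -0.5  1.6] w0.0438 g25.0
```

```bash
python3 -m pendant '[[[0,0,0.05,0,0,0,-1],[0,0,0,0,0,0,-1],[0,0,0,0,0,0,-1],[0,0,0,0,0,0,-1],[0,0,0,0,0,0,-1],[0,0,0,0,0,0,-1],[0,0,0,0,0,0,-1],[0,0,0,0,0,0,-1]]]' >/dev/null; python3 st.py
```

```text
T36.7 J [ 50.5  23.2 -19.6   0.1 -47.2 -43.3] P [0.5157 0.3233 0.0813] R [-179.9   -0.   -82.7] F [ 1.5 -1.3  6. ] w0.0437 g25.0
```

```bash
python3 -m pendant '[[[0,0,0,0,0,0,0.05],[0,0,0,0,0,0,0.1],[0,0,0,0,0,0,0.2],[0,0,0,0,0,0,0.3],[0,0,0,0,0,0,0.4],[0,0,0,0,0,0,0.4],[0,0,0,0,0,0,0.4],[0,0,0,0,0,0,0.4]]]' >/dev/null; python3 st.py
python3 -m pendant '[[[0,0,-0.1,0,0,0,0.4],[0,0,-0.2,0,0,0,0.4],[0,0,-0.4,0,0,0,0.4],[0,0,-0.8,0,0,0,0.4],[0,0,-1,0,0,0,0.4],[0,0,-1,0,0,0,0.4],[0,0,-1,0,0,0,0.4],[0,0,-1,0,0,0,0.4]]]' >/dev/null; python3 st.py
python3 -m pendant '[[[0,0,-1,0,0,0,0.4],[0,0,-1,0,0,0,0.4],[0,0,-1,0,0,0,0.4],[0,0,-1,0,0,0,0.4],[0,0,-0.5,0,0,0,0.4],[0,0,0,0,0,0,0.4],[0,0,0,0,0,0,0.4],[0,0,0,0,0,0,0.4]]]' >/dev/null; python3 st.py
python3 - <<'E'
from plan import *
from plant import vision
from h import *
import cv2
c0=np.array([.515,.320,0]);a=np.radians(97.3);t=np.array([np.cos(a),np.sin(a),0]);n=np.array([-t[1],t[0],0])
s=vision.capture("scene");w=wrist(r,vision)
o=np.hstack([cv2.resize(w["frame"],(400,300)),cv2.resize(s["frame"][60:210,270:470],(400,300))]);cv2.imwrite("pics/t6.png",o)
for k in(w,s):
    W=cloud(k);F=k["frame"].astype(int);b,g,rr=F[...,0],F[...,1],F[...,2];d=W-c0;u=d@t;v=d@n;z=W[...,2];box=(abs(u)<.095)&(abs(v)<.045)
    for nm,mm in(("red",box&(rr>130)&(g<80)&(b<80)),("yel",box&(rr>150)&(g>130)&(b<90)&(z>.06)),("white",box&(b>150)&(z>.07))):
        if mm.sum()>5: print(nm,mm.sum(),"u",np.percentile(u[mm],[1,99]).round(4),"v",np.median(v[mm]).round(4),"z",np.percentile(z[mm],98).round(4))
    me=(z>.105)&(z<.118)&(abs(v)<.06)&(abs(u)<.12)&(abs(u)>.085);print("ends v",np.percentile(v[me],[1,99]).mean().round(4))
E
```

```text
T37.5 J [ 50.5  23.2 -19.7   0.  -47.2 -43.3] P [0.5149 0.323  0.0803] R [180.   -0.  -82.7] F [ 0.6 -0.2  0.2] w0.0614 g0.0
T38.3 J [ 50.5  16.7 -12.7   0.  -60.6 -43.2] P [0.515  0.3231 0.1921] R [-180.    -0.   -82.7] F [ 0.3 -0.2 -0.1] w0.0613 g0.0
T39.1 J [ 50.5  13.3  -5.5   0.  -71.4 -43.2] P [0.5144 0.3228 0.2791] R [ 1.799e+02 -1.000e-01 -8.270e+01] F [-0.1  0.5  0.2] w0.0612 g0.0
red 344 u [-0.0784 -0.0564] v -0.0014 z 0.0798
yel 1632 u [-0.0946  0.0255] v -0.0015 z 0.111
white 1827 u [-0.0535  0.053 ] v -0.0003 z 0.0915
ends v -0.0012
red 19 u [-0.0678 -0.0553] v 0.0001 z 0.0833
yel 75 u [-0.0172  0.0255] v -0.0105 z 0.0919
white 268 u [-0.0453  0.0519] v -0.0056 z 0.424
ends v 0.0006
```

View pics/t6.png

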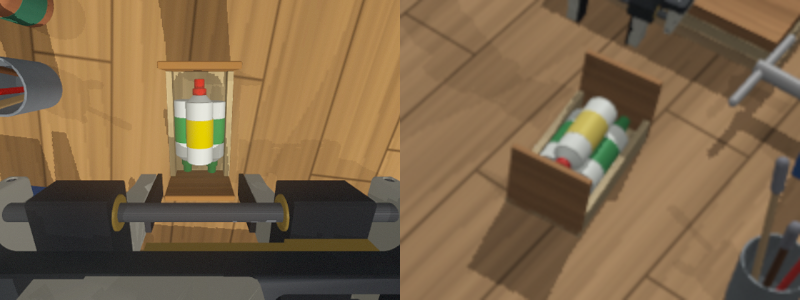

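The yellow bottle lies in the gap between the two green ones: label at (200,135) in the wrist half and (580,138) in the scene half. Its top is at z = 0.0915, so the axis is at 0.069, about 1 mm off sideways and 4 mm lengthways. The gripper is clear, so I'll hand in.

```bash
python3 -c "
from plant import r
print(r.close_job())"
```

```text
the job is handed in; nothing more can be done
None
```

I handed the job in at about 39 s: the cap is shut, the bottle was laid in the cradle, released and taken again from above, and it now lies in the gap on the two green bottles; the hand-in gave no verdict, but my last camera check put it within about 1 mm sideways and 4 mm lengthways of the tray's middle.

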